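Switch off the amplifier test box and run its earthing collar home

ROBOT

A 6-joint arm with a two-finger parallel gripper is mounted at the origin on the work surface. World frame = base frame: x ahead of the robot, y to its left, z up, the work surface at z = 0. Lengths are in m, angles in rad, forces in N, time in s.
With the tool pointing down it reaches from about 0.4 to 0.925 m from the base axis. Payload 12.5 kg.
Tool frame: the origin (TCP) lies between the finger pads; the fingertips stand 17 mm ahead of it and the grasp point (between the pads) lies 2 mm behind it; z points along the fingers, y is the line along which they close (so a half turn about z gives the same grasp; the last joint's range is limited). The gripper opens to 95 mm and grips with 3 to 60 N. Pads are 20 mm wide; open, the fingers measure 119 mm over their backs; the gripper's body (75 mm by 180 mm) begins 59 mm behind the grasp point.
Start: joints at [1.029, 0.491, 1.559, -0, 1.092, -0.106], TCP at [0.264, 0.567, 0.232] pointing down, gripper open.
Joint ranges: [-3.1, 3.1], [-0.84, 2.19], [0.05, 2.79], [-1.13, 4.28], [0.06, 2.93], [-2.69, 2.69]. Speed limits (rad/s): [2.22, 2.22, 2.79, 3.14, 3.14, 3.14].

INTERFACE

Orientations are given as a rotation vector (axis times angle).
In Python, from bench import read_state, vision, sign_off gives the robot as it stands.
- The arm moves only by the shell command python3 -m creep 'ROWS' [FORCE]. ROWS is JSON, a list of rows, each an object of numbers: "x", "y", "z": the shift along the world's x, y, z scaled (see below); "ax", "ay", "az": the turn, a rotation vector about the world's x, y, z scaled (see below); "claw": the closure, from 0 (fully open) to 1 (shut). In form: [{"x": .., "y": .., "z": .., "ax": .., "ay": .., "az": .., "claw": ..}, ...]. A call has 1 to 5 rows; each row shifts and turns the commanded pose from where the row before left it; what a row does not reach is not made up. The controller multiplies each number of a shift by 0.05 m and each number of a turn by 0.5 rad. A row lasts 1/10 s, in which the tool goes at most 50 mm and 8.59 degrees, less where a joint would pass 70% of its speed; a pose out of reach is approached as far as the arm can. A call with a number of a shift or a turn outside -1 to 1 is refused whole. A call with a gripper value outside its range is refused whole. The fingers move at their own pace and stop on an object; FORCE is the grip in N (left out, the last holds). Time passes only in rows, so rows that do not move let the fingers close. It gives the time, the measured TCP pose, the force, the opening and the grip force at its end, in the units of the state.
- read_state(): the state, without advancing time (a new reading comes with each control period).
- vision.camera(name): name is "scene" or "top"; returns (picture, depth): 420x560x3 uint8, red, green, blue; 420x560 float32, m along the optical axis (not along the pixel's ray), 0 where there is no reading.
- vision.calibration(name): a dict with "fx", "fy", "cx", "cy" (pixels), "cam_to_world" (4x4, takes a point from camera to world coordinates). Camera axes: x right, y down, z forward; pixel columns grow to the right and rows downward; lengths in m; the calibration is good to about 2 mm. A picture is of the moment at which its call begins. calibration takes no time and is no camera call.
- sign_off(): hands the job in; it is judged then, once.
The state is a dict: "time_s": time; "joint_pos": joint angles; "dq": joint speeds; "tau": joint torques, N m; "ee_pos": TCP position; "ee_rot": TCP orientation; "ft_force": force on the tool from outside, world axes, zero at the start; "torque": the same for the moment, N m; "width": opening from 0.0 (shut) to 1.0 (fully open); "grasp_force": force on a finger pad.
Only numpy, scipy, OpenCV 4.12 (cv2) and the standard library are available. Lean on these libraries where they do the work, as an engineer would, in place of code of your own. Each camera call takes 0.05 s, during which the arm holds its last target. There are 200 camera calls.

TASK

The amplifier test box has to be made safe before anyone works inside it: flip its chrome toggle to off first, and only then take the black knob of the brass earthing collar and slide it along the bent copper bus bar, round both bends, until it sits fully home against the brass-faced stop post, and let go. Ease it along gently by feel, never forcing it, because the ceramic posts crack easily, and leave the transformer bell, the knob cap and the screwdriver where they are.

Things in the scene. Friction and masses are not known exactly. Their poses are not given: they have to be found in the camera images.
- testbox: the test box, fixed: dark steel case 230 (x) x 320 (y) x 90 mm high, grey top plate. Origin: centre of its underside. A copper bus bar, 5 mm thick and 15 mm tall, stands on edge over the top plate (centre line 121.5, top edge 129 mm above the desk), held only at its ends by white ceramic posts (26 x 16 mm, tops at 131 mm). Over about 15 N between collar and bar or posts cracks the ceramic
- park (a point): middle of the rubber-faced side of the park post, at the bar's centre line; at (-35, +110, 121.5) mm in the box's frame, axes as the box's. From here leg 1 of the bar runs straight in -y at x = -35 mm; bend 1 (60 degrees, 25 mm centre-line radius) turns it towards +x
- bar_middle (a point): point at (0, 0, 121.5) mm in the box's frame. The bar's slanted middle leg (52 mm straight, direction (0.866, -0.5)) crosses x = 0 near here, but the bar was clamped by hand: all of it sits up to 20 mm off along the box's y, either way, unmeasured. From the true crossing, bend 1 lies at +13 to +34.6 mm in y, the opposite bend 2 (also 60 degrees) at -13 to -34.6 mm
- stop (a point): middle of the brass-faced side of the stop post, at the bar's centre line; it faces the box's +y, axes as the box's; at (+35, -110, 121.5) mm in the box's frame. Leg 3 of the bar comes from bend 2 straight in -y at x = +35 mm and ends here. With the collar home its leading face touches this post: collar origin 7 mm from this point
- collar: brass earthing collar, loose on leg 1: frame 17 mm wide (own x), 14 mm long (own y, along the bar), 16.5 mm below to 11.5 mm above its origin (on the bar's centre line). Slot 8 mm wide: 1.5 mm play each side of the bar, so it must turn with the bends. It hangs on the bar's top edge. Black knob on top, flat sides 14 mm apart in own x, 22 mm long, 15.5 to 41.5 mm above the origin. 70 to 120 g
- toggle (a joint): angle of the chrome toggle on the top plate, about the box's y axis; pivot at (-75, -85, 100) mm in the box's frame. 0 is off (leans 20 degrees to the box's +x, away from the robot), 0.70 is on (leans 20 degrees to -x, as found). Stiff, it stays where it is left: push it right over; about 2 N at the tip moves it
- toggle_tip (a point): round end of the chrome toggle, a bat 35 mm long from pivot to tip and 8 mm thick at the tip
- bell: transformer bell: grey pressed-steel cover 90 x 76 x 36 mm, lying on the desk; origin at the centre of its underside; to be left alone
- knobcap: spare black plastic knob cap, 27 mm across, 16 mm high, lying on the box's top plate behind leg 1; origin at the centre of its underside; to be left alone
- driver: red-handled screwdriver lying on the desk beside the box; origin on its underside; to be left alone

How it is judged:
By the outcome, as a careful person would: the job done as asked, in the order asked, and still so for the second after the job is handed in, with the robot touching nothing.
It also fails if it takes over 72 s, if anything falls off the work surface, if the arm or the gripper's body presses on something with over 40 N, if the wrist force passes 120 N, or if a joint passes its speed limit or range.

## Working session

There is one attempt and no reset: what is moved stays moved. The work goes in short steps, Python scripts to look and compute and a shell command to move; the robot and the scene stay as the last step left them, time stands still between calls to the robot, and variables do not carry over. Pictures are saved under pics/ and viewed, at most 10 in all, crops included, and the job is handed in when it is done.

```bash
mkdir -p pics; ls
cat > h.py <<'E'
import numpy as np, cv2
from bench import read_state, vision, sign_off
def cam(n):
    p,d=vision.camera(n); c=vision.calibration(n); return p,d,c
def proj(c,P):
    T=np.linalg.inv(np.array(c["cam_to_world"])); q=T[:3,:3]@np.array(P)+T[:3,3]
    return c["fx"]*q[0]/q[2]+c["cx"], c["fy"]*q[1]/q[2]+c["cy"]
def onz(c,u,v,z):
    T=np.array(c["cam_to_world"]); r=T[:3,:3]@np.array([(u-c["cx"])/c["fx"],(v-c["cy"])/c["fy"],1.])
    return T[:3,3]+r*(z-T[2,3])/r[2]
def pts(d,c):
    v,u=np.indices(d.shape); T=np.array(c["cam_to_world"])
    q=np.stack([(u-c["cx"])/c["fx"]*d,(v-c["cy"])/c["fy"]*d,d],-1)
    return q@T[:3,:3].T+T[:3,3]
def save(n,p): cv2.imwrite(f"pics/{n}.png",cv2.cvtColor(p,cv2.COLOR_RGB2BGR))
E
python3 - <<'E'
from h import *
for n in("scene","top"):
    p,d,c=cam(n); save(n+"0",p); np.savez(n+"0.npz",p=p,d=d)
    print(n,c["fx"],np.round(c["cam_to_world"],3).tolist())
print(read_state())
E
```

```text
pics
scene 385.4477730142951 [[0.088, 0.768, -0.635, 1.057], [0.996, -0.076, 0.046, -0.016], [-0.013, -0.636, -0.771, 0.756], [0.0, 0.0, 0.0, 1.0]]
top 379.4185923611526 [[-0.001, -0.986, 0.165, 0.377], [-1.0, 0.006, 0.026, 0.0], [-0.027, -0.165, -0.986, 0.929], [0.0, 0.0, 0.0, 1.0]]
{'time_s': 0.1, 'joint_pos': array([ 1.02937729e+00,  4.91463814e-01,  1.55938226e+00,  8.23154526e-06,
        1.09167377e+00, -1.05584929e-01]), 'dq': array([ 0.00031546, -0.00052643, -0.00141585, -0.00095127,  0.00063527,
        0.00030528]), 'tau': array([ 2.56196035e-03, -6.13625407e+01, -2.58603680e+01,  6.93785353e-02,
        4.69889492e-02, -5.98991687e-05]), 'ee_pos': array([0.26372522, 0.56642508, 0.23114436]), 'ee_rot': array([-6.79141587e-01, -3.06699753e+00,  1.37709753e-03]), 'ft_force': array([-0.18662256,  0.34592626, -0.79392866]), 'torque': array([ 0.02164626,  0.04580531, -0.01288344]), 'grasp_force': 0.0, 'width': 1.0014647151474294}
```

View pics/scene0.png

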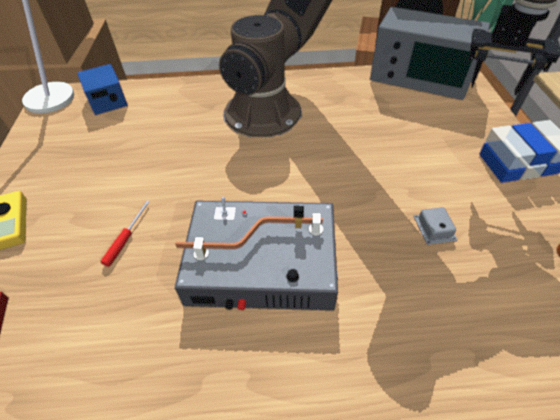

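View pics/top0.png

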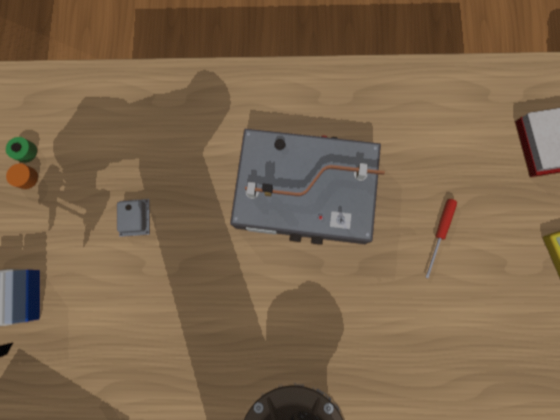

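The scene and top views show the box about 0.5 m ahead. In the top view its corners are at about (247,129), (380,142), (373,242) and (234,227). The knob is at (267,188), park post at (252,188), stop post at (362,171) and toggle at (341,219).

```bash
cat > box.py <<'E'
from h import *
z=np.load("top0.npz");p,d=z["p"],z["d"];c=vision.calibration("top")
P=pts(d,c); 
m=((P[...,2]>.078)&(P[...,2]<.102)); m[:, :200]=0; m[:,420:]=0; m[300:]=0
n,l,s,_=cv2.connectedComponentsWithStats(cv2.morphologyEx(m.astype(np.uint8),cv2.MORPH_OPEN,np.ones((3,3)))); k=1+np.argmax(s[1:,4])
Q=P[(l==k)]; print("plate z",np.median(Q[:,2]))
v,u=np.nonzero(l==k); xy=np.array([onz(c,a,b,.09)[:2] for a,b in zip(u,v)],np.float32)
r=cv2.minAreaRect(xy); print(r)
(w,h),a=r[1],r[2]
yaw=np.deg2rad(a if w<h else a-90)
R=np.array([[np.cos(yaw),-np.sin(yaw)],[np.sin(yaw),np.cos(yaw)]]);o=np.array(r[0])
print("yaw",np.rad2deg(yaw),o)
np.savez("box.npz",R=R,o=o,yaw=yaw)
B=lambda q:(np.array(q)[:2]-o)@R
for nm in("top","scene"):
    z=np.load(nm+"0.npz");p,d=z["p"],z["d"];c=vision.calibration(nm);P=pts(d,c)
    hsv=cv2.cvtColor(p,cv2.COLOR_RGB2HSV)
    b=(P[...,:2]-o)@R
    ins=(abs(b[...,0])<.14)&(abs(b[...,1])<.19)&(P[...,2]>.08)
    for tag,mask,zz in(("copper",ins&(hsv[...,1]>120)&(hsv[...,2]>80)&(hsv[...,0]<16),.128),("white",ins&(p.min(-1)>170),.131),("black",ins&(p.max(-1)<45),.16)):
        n,l,s,ce=cv2.connectedComponentsWithStats(mask.astype(np.uint8))
        for i in range(1,n):
            if s[i,4]<8: continue
            q=l==i; w=onz(c,*ce[i],zz)
            print(nm,tag,s[i],"box@z",np.round(B(w)*1e3,1),"medz",np.round(np.median(P[q][:,2]),4),"maxz",P[q][:,2].max(),"depthbox",np.round(np.median(b[q],0)*1e3,1))
    # crossing: copper pixels vs box x
    mask=ins&(hsv[...,1]>120)&(hsv[...,2]>80)&(hsv[...,0]<16)
    v,u=np.nonzero(mask); w=np.array([B(onz(c,a,e,.127)) for a,e in zip(u,v)])*1e3
    for x0 in range(-20,21,5):
        k=abs(w[:,0]-x0)<2.5
        if k.any(): print(x0,np.round(w[k,1].mean(),1),end=" | ")
    k1=w[:,1]>50;k3=w[:,1]<-50
    print("\nleg1 x",np.median(w[k1,0]),"leg3 x",np.median(w[k3,0]))
    for pt in((-35,110,.131),(35,-110,.131),(-87,-85,.133)):
        ww=o+R@(np.array(pt[:2])/1e3); print(pt,np.round(ww,4),np.round(proj(c,[*ww,pt[2]]),1))
E
python3 box.py
python3 - <<'E'
from h import *
a=np.load("top0.npz")["p"][120:250,225:390]; save("c1",cv2.resize(a,None,fx=4,fy=4,interpolation=cv2.INTER_CUBIC))
a=np.load("scene0.npz")["p"][190:315,170:345]; save("c2",cv2.resize(a,None,fx=4,fy=4,interpolation=cv2.INTER_CUBIC))
E
```

```text
plate z 0.08924891859104711
((0.5783144235610962, -0.03221704065799713), (0.3183872103691101, 0.22972604632377625), 82.7732925415039)
yaw -7.226707458496094 [ 0.57831442 -0.03221704]
top copper [331 167  27   4  31] box@z [ 35.3 -79.2] medz 0.1283 maxz 0.13069277115951394 depthbox [ 35.3 -80.1]
top copper [368 171  16   3  32] box@z [  35.6 -150.2] medz 0.1274 maxz 0.1296265685478204 depthbox [  35.6 -152.1]
top black [276 140   8   9  34] box@z [60.2 65.4] medz 0.104 maxz 0.1075864052854909 depthbox [78.8 69.8]
top black [264 185   8   6  43] box@z [-34.6  78.9] medz 0.1618 maxz 0.1642983512345918 depthbox [-34.9  78.7]
-15 -7.4 | 5 -18.3 | 
leg1 x -34.205492512167254 leg3 x 35.730605085292254
(-35, 110, 0.131) [0.5574 0.0813] [253.9 189.1]
(35, -110, 0.131) [ 0.5992 -0.1457] [359.  169.5]
(-87, -85, 0.133) [ 0.4813 -0.1056] [342.  223.6]
scene copper [203 217  93  32 408] box@z [  6.7 -19.5] medz 0.1264 maxz 0.14131644817091116 depthbox [  8.4 -19. ]
scene copper [302 217  10   6  41] box@z [-30.8  98.3] medz 0.1264 maxz 0.14240481709762198 depthbox [-32.3  98. ]
scene copper [175 
[... 1079 characters left out ...]
 ] medz 0.0898 maxz 0.09195793982762279 depthbox [  99.9 -147. ]
scene white [329 283   5   4  17] box@z [122.3 143.4] medz 0.0901 maxz 0.09243230922501988 depthbox [100.  147.5]
scene black [294 207   9  10  67] box@z [-23.7  82.1] medz 0.155 maxz 0.16404212384533634 depthbox [-27.8  82.7]
scene black [287 270  11  12  84] box@z [123.4  72.4] medz 0.1031 maxz 0.10672297397788433 depthbox [90.2 71.6]
-20 -2.3 | -15 -4.7 | -10 -7.3 | -5 -11.0 | 0 -12.6 | 5 -16.7 | 10 -19.4 | 15 -23.0 | 20 -25.0 | 
leg1 x -32.033371565552066 leg3 x 38.2091215660353
(-35, 110, 0.131) [0.5574 0.0813] [311.9 217.3]
(35, -110, 0.131) [ 0.5992 -0.1457] [201.6 242.2]
(-87, -85, 0.133) [ 0.4813 -0.1056] [222.3 196.3]
```

View pics/c1.png

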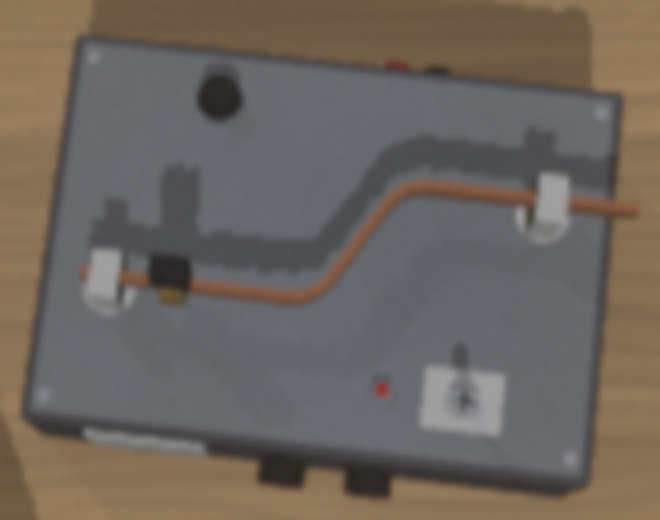

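The crop shows the toggle tip at top-view pixel (341,220) leaning towards the robot. The knob is at (267,188) and the bar crosses x=0 near y=-15.5 mm in the box frame. The four screws come out at (±100, ±147) mm, which confirms the box pose. Next I move towards the toggle.

```bash
R='[{"x":0.234,"y":-0.835,"az":-0.1575,"claw":1}]'
python3 -m creep '[{"x":0.234,"y":-0.835,"az":-0.1575,"claw":1},{"x":0.234,"y":-0.835,"az":-0.1575,"claw":1},{"x":0.234,"y":-0.835,"az":-0.1575,"claw":1},{"x":0.234,"y":-0.835,"az":-0.1575,"claw":1},{"x":0.234,"y":-0.835,"az":-0.1575,"claw":1}]' 6
python3 -m creep '[{"x":0.234,"y":-0.835,"az":-0.1575,"claw":1},{"x":0.234,"y":-0.835,"az":-0.1575,"claw":1},{"x":0.234,"y":-0.835,"az":-0.1575,"claw":1},{"x":0.234,"y":-0.835,"az":-0.1575,"claw":1},{"x":0.234,"y":-0.835,"az":-0.1575,"claw":1}]'
python3 -m creep '[{"x":0.234,"y":-0.835,"az":-0.1575,"claw":1},{"x":0.234,"y":-0.835,"az":-0.1575,"claw":1},{"x":0.234,"y":-0.835,"az":-0.1575,"claw":1},{"x":0.234,"y":-0.835,"az":-0.1575,"claw":1},{"x":0.234,"y":-0.835,"az":-0.1575,"claw":1}]'
```

```text
schema error: expected keys x, y, z, ax, ay, az, claw
schema error: expected keys x, y, z, ax, ay, az, claw
schema error: expected keys x, y, z, ax, ay, az, claw
```

All keys are needed in every row.

```bash
python3 -m creep '[{"x":0.234,"y":-0.835,"z":0,"ax":0,"ay":0,"az":-0.1575,"claw":1},{"x":0.234,"y":-0.835,"z":0,"ax":0,"ay":0,"az":-0.1575,"claw":1},{"x":0.234,"y":-0.835,"z":0,"ax":0,"ay":0,"az":-0.1575,"claw":1},{"x":0.234,"y":-0.835,"z":0,"ax":0,"ay":0,"az":-0.1575,"claw":1},{"x":0.234,"y":-0.835,"z":0,"ax":0,"ay":0,"az":-0.1575,"claw":1}]' 6
python3 -m creep '[{"x":0.234,"y":-0.835,"z":0,"ax":0,"ay":0,"az":-0.1575,"claw":1},{"x":0.234,"y":-0.835,"z":0,"ax":0,"ay":0,"az":-0.1575,"claw":1},{"x":0.234,"y":-0.835,"z":0,"ax":0,"ay":0,"az":-0.1575,"claw":1},{"x":0.234,"y":-0.835,"z":0,"ax":0,"ay":0,"az":-0.1575,"claw":1},{"x":0.234,"y":-0.835,"z":0,"ax":0,"ay":0,"az":-0.1575,"claw":1}]'
python3 -m creep '[{"x":0.234,"y":-0.835,"z":0,"ax":0,"ay":0,"az":-0.1575,"claw":1},{"x":0.234,"y":-0.835,"z":0,"ax":0,"ay":0,"az":-0.1575,"claw":1},{"x":0.234,"y":-0.835,"z":0,"ax":0,"ay":0,"az":-0.1575,"claw":1},{"x":0.234,"y":-0.835,"z":0,"ax":0,"ay":0,"az":-0.1575,"claw":1},{"x":0.234,"y":-0.835,"z":0,"ax":0,"ay":0,"az":-0.1575,"claw":1}]'
cat > st.py <<'E'
from h import *
from scipy.spatial.transform import Rotation
b=np.load("box.npz");s=read_state();R=b["R"]
bp=(s["ee_pos"][:2]-b["o"])@R*1e3
M=Rotation.from_rotvec(s["ee_rot"]).as_matrix();f=s["ft_force"]
print("t",round(s["time_s"],2),"world",np.round(s["ee_pos"],4),"BOX",np.round(bp,1),"z",round(s["ee_pos"][2]*1e3,1),
 "yaw",np.round(np.rad2deg(np.arctan2(M[1,1],M[0,1])-b["yaw"]),1),"tilt",np.round(M[:2,2],3),"F(box)",np.round(f[:2]@R,1),round(f[2],1),
 "grip",round(s["grasp_force"],1),"w",round(s["width"]*95,1))
E
python3 st.py
```

```text
time_s: 0.6
ee_pos: [0.3223, 0.3562, 0.2315]
ee_rot: [-1.27, -2.873, 0.0]
ft_force: [1.4, 0.0, 1.3]
width: 0.638
grasp_force: 0.0
time_s: 1.1
ee_pos: [0.3809, 0.1474, 0.2317]
ee_rot: [1.808, 2.569, 0.0]
ft_force: [0.9, 0.4, 0.1]
width: 0.214
grasp_force: 0.0
time_s: 1.6
ee_pos: [0.4394, -0.0615, 0.2316]
ee_rot: [2.276, 2.165, 0.0]
ft_force: [1.2, 0.4, 0.2]
width: 0.004
grasp_force: 0.0
t 1.6 world [ 0.4394 -0.0615  0.2316] BOX [-134.1  -46.6] z 231.6 yaw 4.4 tilt [0. 0.] F(box) [1.2 0.6] 0.2 grip 0.0 w 0.4
```

```bash
python3 -m creep '[{"x":0.22,"y":-0.8,"z":0,"ax":0,"ay":0,"az":-0.154,"claw":1},{"x":0,"y":0,"z":-0.64,"ax":0,"ay":0,"az":0,"claw":1},{"x":0,"y":0,"z":-0.64,"ax":0,"ay":0,"az":0,"claw":1},{"x":0,"y":0,"z":-0.64,"ax":0,"ay":0,"az":0,"claw":1},{"x":0,"y":0,"z":0,"ax":0,"ay":0,"az":0,"claw":1}]' 
python3 st.py
python3 -m creep '[{"x":0.12,"y":-0.015,"z":0,"ax":0,"ay":0,"az":0,"claw":1},{"x":0.12,"y":-0.015,"z":0,"ax":0,"ay":0,"az":0,"claw":1},{"x":0.12,"y":-0.015,"z":0,"ax":0,"ay":0,"az":0,"claw":1},{"x":0.12,"y":-0.015,"z":0,"ax":0,"ay":0,"az":0,"claw":1}]' 
python3 st.py
```

```text
time_s: 2.1
ee_pos: [0.4487, -0.0993, 0.1328]
ee_rot: [-2.35, -2.076, 0.005]
ft_force: [-0.1, 1.1, 0.1]
width: 0.002
grasp_force: 0.0
t 2.1 world [ 0.4487 -0.0993  0.1328] BOX [-120.1  -82.8] z 132.8 yaw 0.1 tilt [-0.006  0.002] F(box) [-0.2  1.1] 0.1 grip 0.0 w 0.2
time_s: 2.5
ee_pos: [0.4751, -0.1027, 0.1367]
ee_rot: [2.353, 2.08, 0.001]
ft_force: [-3.0, 1.3, 2.9]
width: 0.007
grasp_force: 2.3
t 2.5 world [ 0.4751 -0.1027  0.1367] BOX [-93.5 -82.9] z 136.7 yaw 0.2 tilt [ 0.001 -0.   ] F(box) [-3.2  0.9] 2.9 grip 2.3 w 0.7
```

```bash
python3 -m creep '[{"x":0.08,"y":-0.01,"z":0,"ax":0,"ay":0,"az":0,"claw":1},{"x":0.08,"y":-0.01,"z":0,"ax":0,"ay":0,"az":0,"claw":1}]' 
python3 -m creep '[{"x":0.06,"y":-0.008,"z":0,"ax":0,"ay":0,"az":0,"claw":1},{"x":0,"y":0,"z":0,"ax":0,"ay":0,"az":0,"claw":1}]'; python3 st.py
python3 - <<'E'
from h import *
p,d,c=cam("scene"); save("t1",cv2.resize(p[170:270,170:320],None,fx=4,fy=4,interpolation=cv2.INTER_CUBIC))
E
```

```text
time_s: 2.7
ee_pos: [0.4824, -0.1036, 0.1359]
ee_rot: [-2.354, -2.081, 0.0]
ft_force: [-2.1, -0.3, 2.2]
width: 0.007
grasp_force: 1.6
time_s: 2.9
ee_pos: [0.4858, -0.1041, 0.1357]
ee_rot: [2.354, 2.08, 0.001]
ft_force: [-1.1, 0.5, 1.0]
width: 0.004
grasp_force: 0.1
t 2.9 world [ 0.4858 -0.1041  0.1357] BOX [-82.8 -83. ] z 135.7 yaw 0.2 tilt [ 0.001 -0.   ] F(box) [-1.1  0.3] 1.0 grip 0.1 w 0.4
```

View pics/t1.png

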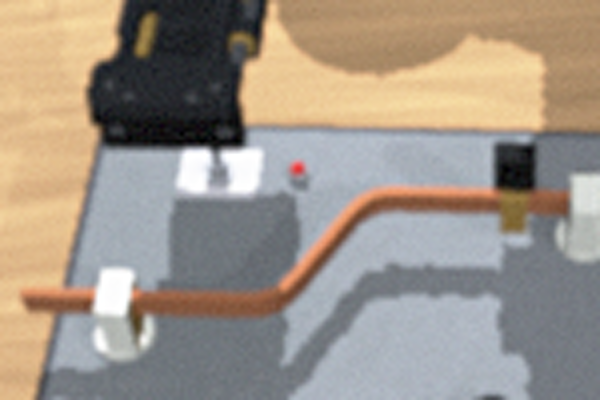

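The gripper hides the toggle tip in this view, above the plate at crop (218,165). I'll push a few mm further until it resists at its end stop, then back off and look.

```bash
for i in 1; do python3 -m creep '[{"x":0.05,"y":-0.006,"z":0,"ax":0,"ay":0,"az":0,"claw":1},{"x":0.03,"y":-0.004,"z":0,"ax":0,"ay":0,"az":0,"claw":1}]'; done; python3 st.py
python3 -m creep '[{"x":0.03,"y":-0.004,"z":0,"ax":0,"ay":0,"az":0,"claw":1},{"x":0,"y":0,"z":0,"ax":0,"ay":0,"az":0,"claw":1}]'; python3 st.py
```

```text
time_s: 3.15
ee_pos: [0.4893, -0.1045, 0.1356]
ee_rot: [-2.354, -2.08, 0.0]
ft_force: [-2.6, -0.9, 0.9]
width: 0.004
grasp_force: 1.1
t 3.15 world [ 0.4893 -0.1045  0.1356] BOX [-79.2 -82.9] z 135.6 yaw 0.2 tilt [-0.  0.] F(box) [-2.4 -1.2] 0.9 grip 1.1 w 0.4
time_s: 3.35
ee_pos: [0.4909, -0.1047, 0.1356]
ee_rot: [-2.354, -2.08, 0.0]
ft_force: [-1.4, -0.2, -0.8]
width: 0.004
grasp_force: 0.7
t 3.35 world [ 0.4909 -0.1047  0.1356] BOX [-77.6 -83. ] z 135.6 yaw 0.2 tilt [-0.  0.] F(box) [-1.3 -0.4] -0.8 grip 0.7 w 0.3
```

```bash
python3 -m creep '[{"x":0.04,"y":-0.005,"z":0,"ax":0,"ay":0,"az":0,"claw":1}]';python3 -m creep '[{"x":0.04,"y":-0.005,"z":0,"ax":0,"ay":0,"az":0,"claw":1}]'; python3 -m creep '[{"x":0.03,"y":-0.004,"z":0,"ax":0,"ay":0,"az":0,"claw":1}]'; python3 st.py
```

```text
time_s: 3.45
ee_pos: [0.4924, -0.1049, 0.1355]
ee_rot: [-2.353, -2.08, 0.001]
ft_force: [-3.6, 0.6, -1.5]
width: 0.006
grasp_force: 1.8
time_s: 3.55
ee_pos: [0.4937, -0.105, 0.1353]
ee_rot: [-2.352, -2.079, 0.003]
ft_force: [-13.4, -1.2, 2.6]
width: 0.006
grasp_force: 6.4
time_s: 3.65
ee_pos: [0.4939, -0.1049, 0.1351]
ee_rot: [-2.35, -2.077, 0.006]
ft_force: [-17.4, -2.0, 6.7]
width: 0.001
grasp_force: 9.3
t 3.65 world [ 0.4939 -0.1049  0.1351] BOX [-74.6 -82.8] z 135.1 yaw 0.2 tilt [-0.006  0.001] F(box) [-17.   -4.1] 6.7 grip 9.3 w 0.1
```

End stop reached. I'll back off, lift, open and go above the knob.

```bash
python3 -m creep '[{"x":-0.22,"y":0.028,"z":0,"ax":0,"ay":0,"az":0,"claw":1},{"x":0,"y":0,"z":0.8,"ax":0,"ay":0,"az":0,"claw":1},{"x":0,"y":0,"z":0.6,"ax":0,"ay":0,"az":0,"claw":1},{"x":0.35,"y":0.77,"z":0,"ax":0,"ay":0,"az":0,"claw":0.5},{"x":0.35,"y":0.77,"z":0,"ax":0,"ay":0,"az":0,"claw":0.5}]'
python3 -m creep '[{"x":0.35,"y":0.77,"z":0,"ax":0,"ay":0,"az":0,"claw":0.5},{"x":0.35,"y":0.77,"z":0,"ax":0,"ay":0,"az":0,"claw":0.5},{"x":0,"y":0,"z":0,"ax":0,"ay":0,"az":0,"claw":0.5}]'; python3 st.py
python3 - <<'E'
from h import *
p,d,c=cam("scene"); save("t2",cv2.resize(p[170:290,170:340],None,fx=4,fy=4,interpolation=cv2.INTER_CUBIC))
p,d,c=cam("top"); np.savez("top1.npz",p=p,d=d)
E
```

```text
time_s: 4.15
ee_pos: [0.5213, -0.0269, 0.2071]
ee_rot: [2.354, 2.075, 0.004]
ft_force: [0.3, 0.2, -1.4]
width: 0.118
grasp_force: 0.0
time_s: 4.45
ee_pos: [0.557, 0.0536, 0.2058]
ee_rot: [2.349, 2.084, 0.004]
ft_force: [-0.9, -0.8, -0.0]
width: 0.371
grasp_force: 0.0
t 4.45 world [0.557  0.0536 0.2058] BOX [-32.   82.5] z 205.8 yaw 0.4 tilt [0.003 0.001] F(box) [-0.8 -0.9] -0.0 grip 0.0 w 35.3
```

View pics/t2.png

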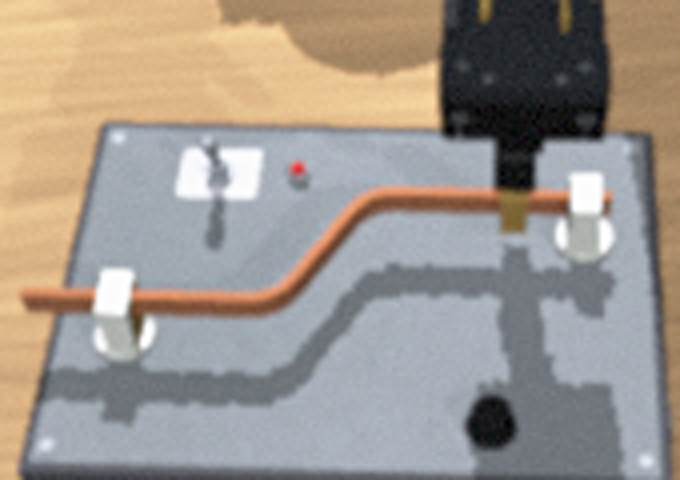

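The crop shows the toggle tip at about (208,145), which is scene pixel (222,206), and the knob is under the gripper. I'll compare the tip with its predicted off and on positions and refine the bar crossing.

Run:
```python
from h import *
b=np.load("box.npz");o,R=b["o"],b["R"]
c=vision.calibration("scene")
for pt in((-87,-85,.133),(-75,-85,.135),(-63,-85,.133),(-75,-85,.1)):
    print(pt,np.round(proj(c,[*(o+R@(np.array(pt[:2])/1e3)),pt[2]]),1))
z=np.load("top0.npz");p=z["p"].astype(int);c=vision.calibration("top")
s=(p[...,0]-p[...,2]).clip(0)   # copper redness, grey plate ~0
# per box-x column: profile along box y at z=.127
for zz,x in((.129,-20),(.129,-15),(.129,-10),(.129,-5),(.129,0),(.129,5),(.129,10),(.129,15),(.129,20)):
    ys=np.arange(-60,40,.5); 
    q=np.array([proj(c,[*(o+R@np.array([x/1e3,y/1e3])),zz]) for y in ys]).astype(np.float32)
    v=cv2.remap(s.astype(np.float32),q[:,0].copy(),q[:,1].copy(),cv2.INTER_LINEAR).ravel()
    w=(v-20).clip(0); y=(w*ys).sum()/w.sum(); print(x,round(v.max()),"y0",round(y+x*.5774,1),end=" | ")
for y in(50,60,40,-70,-80,-90,-150):
    xs=np.arange(-60,60,.5); q=np.array([proj(c,[*(o+R@np.array([x/1e3,y/1e3])),.129]) for x in xs]).astype(np.float32)
    v=cv2.remap(s.astype(np.float32),q[:,0].copy(),q[:,1].copy(),cv2.INTER_LINEAR).ravel()
    w=(v-20).clip(0); print("\nleg y",y,"x",round((w*xs).sum()/w.sum(),1),end="")
```

```text
(-87, -85, 0.133) [222.3 196.3]
(-75, -85, 0.135) [221.4 199.8]
(-63, -85, 0.133) [220.8 204.6]
(-75, -85, 0.1) [223.6 210.3]
-20 55 y0 -16.2 | -15 58 y0 -16.1 | -10 57 y0 -16.4 | -5 55 y0 -16.1 | 0 58 y0 -16.3 | 5 56 y0 -16.1 | 10 58 y0 -16.3 | 15 55 y0 -16.1 | 20 57 y0 -16.4 | 
leg y 50 x -33.8
leg y 60 x -33.9
leg y 40 x -33.9
leg y -70 x 35.6
leg y -80 x 35.6
leg y -90 x 35.6
leg y -150 x 35.7
```

The toggle is off: 206 px measured against 204.6 predicted (on would be 196). The bar crossing is y0 ≈ -16.3 mm. Now I descend on the knob.

```bash
python3 -m creep '[{"x":-0.056,"y":-0.064,"z":0,"ax":0,"ay":0,"az":-0.014,"claw":0.5},{"x":0,"y":0,"z":-0.4,"ax":0,"ay":0,"az":0,"claw":0.5},{"x":0,"y":0,"z":-0.4,"ax":0,"ay":0,"az":0,"claw":0.5},{"x":0,"y":0,"z":-0.17,"ax":0,"ay":0,"az":0,"claw":0.6},{"x":0,"y":0,"z":0,"ax":0,"ay":0,"az":0,"claw":0.7}]' 8;python3 st.py
python3 -m creep '[{"x":0,"y":0,"z":0,"ax":0,"ay":0,"az":0,"claw":0.75},{"x":0,"y":0,"z":0,"ax":0,"ay":0,"az":0,"claw":0.8},{"x":0,"y":0,"z":0,"ax":0,"ay":0,"az":0,"claw":0.8}]' 8;python3 st.py
```

```text
time_s: 5.05
ee_pos: [0.552, 0.0458, 0.1565]
ee_rot: [-2.362, -2.07, 0.002]
ft_force: [-0.1, -0.8, -0.2]
width: 0.387
grasp_force: 0.0
t 5.05 world [0.552  0.0458 0.1565] BOX [-35.9  74.1] z 156.5 yaw -0.3 tilt [-0.002 -0.   ] F(box) [-0.  -0.8] -0.2 grip 0.0 w 36.8
time_s: 5.35
ee_pos: [0.5528, 0.0467, 0.1579]
ee_rot: [2.361, 2.071, 0.002]
ft_force: [-0.6, -0.8, -0.0]
width: 0.209
grasp_force: 0.0
t 5.35 world [0.5528 0.0467 0.1579] BOX [-35.3  75.1] z 157.9 yaw -0.2 tilt [ 0.001 -0.   ] F(box) [-0.5 -0.8] -0.0 grip 0.0 w 19.9
```

```bash
python3 -m creep '[{"x":0.02,"y":0.072,"z":0,"ax":0,"ay":0,"az":0,"claw":0.8},{"x":0,"y":0,"z":0,"ax":0,"ay":0,"az":0,"claw":0.8}]' 8;python3 st.py
python3 -m creep '[{"x":0,"y":0,"z":0,"ax":0,"ay":0,"az":0,"claw":0.84},{"x":0,"y":0,"z":0,"ax":0,"ay":0,"az":0,"claw":0.86},{"x":0,"y":0,"z":0,"ax":0,"ay":0,"az":0,"claw":0.9},{"x":0,"y":0,"z":0,"ax":0,"ay":0,"az":0,"claw":0.9}]' 8;python3 st.py
```

```text
time_s: 5.55
ee_pos: [0.5537, 0.0508, 0.1574]
ee_rot: [2.361, 2.072, 0.001]
ft_force: [0.0, -0.6, -0.2]
width: 0.199
grasp_force: 0.0
t 5.55 world [0.5537 0.0508 0.1574] BOX [-34.9  79.2] z 157.4 yaw -0.2 tilt [0.001 0.   ] F(box) [ 0.1 -0.6] -0.2 grip 0.0 w 18.9
time_s: 5.95
ee_pos: [0.5536, 0.0504, 0.1572]
ee_rot: [2.361, 2.072, 0.0]
ft_force: [0.1, 0.4, 0.8]
width: 0.144
grasp_force: 8.0
t 5.95 world [0.5536 0.0504 0.1572] BOX [-35.   78.8] z 157.2 yaw -0.2 tilt [0. 0.] F(box) [0.1 0.4] 0.8 grip 8.0 w 13.6
```

```bash
for i in 1; do python3 -m creep '[{"x":0.02,"y":-0.0025,"z":0,"ax":0,"ay":0,"az":0,"claw":0.9},{"x":0,"y":0,"z":0,"ax":0,"ay":0,"az":0,"claw":0.9}]'; python3 st.py; python3 -m creep '[{"x":0.014,"y":-0.0018,"z":0,"ax":0,"ay":0,"az":0,"claw":0.9},{"x":0,"y":0,"z":0,"ax":0,"ay":0,"az":0,"claw":0.9}]';python3 st.py; done | grep BOX
python3 -m creep '[{"x":-0.034,"y":0.0043,"z":0,"ax":0,"ay":0,"az":0,"claw":0.9},{"x":-0.02,"y":0.0025,"z":0,"ax":0,"ay":0,"az":0,"claw":0.9},{"x":0,"y":0,"z":0,"ax":0,"ay":0,"az":0,"claw":0.9}]' >/dev/null;python3 st.py;python3 -m creep '[{"x":-0.014,"y":0.0018,"z":0,"ax":0,"ay":0,"az":0,"claw":0.9},{"x":0,"y":0,"z":0,"ax":0,"ay":0,"az":0,"claw":0.9}]' >/dev/null;python3 st.py
```

```text
t 6.15 world [0.5545 0.0502 0.1572] BOX [-34.   78.8] z 157.2 yaw -0.2 tilt [-0. -0.] F(box) [-0.8 -0.4] 0.3 grip 8.0 w 14.3
t 6.35 world [0.5552 0.0501 0.1571] BOX [-33.3  78.8] z 157.1 yaw -0.2 tilt [-0. -0.] F(box) [-0.9 -0.1] 1.7 grip 8.0 w 13.8
t 6.65 world [0.553  0.0504 0.1572] BOX [-35.5  78.8] z 157.2 yaw -0.2 tilt [ 0.002 -0.   ] F(box) [3.7 0.2] -1.4 grip 8.0 w 13.8
t 6.85 world [0.5527 0.0504 0.1573] BOX [-35.8  78.8] z 157.3 yaw -0.2 tilt [ 0.002 -0.   ] F(box) [6.1 0.5] -3.4 grip 8.0 w 13.8
```

The play limits put the bar at x≈-33.9 in my frame, matching the camera. I'll recentre and slide along leg 1.

```bash
python3 -m creep '[{"x":0.036,"y":-0.0045,"z":0,"ax":0,"ay":0,"az":0,"claw":0.9},{"x":-0.015,"y":-0.119,"z":0,"ax":0,"ay":0,"az":0,"claw":0.9},{"x":-0.015,"y":-0.119,"z":0,"ax":0,"ay":0,"az":0,"claw":0.9},{"x":-0.015,"y":-0.119,"z":0,"ax":0,"ay":0,"az":0,"claw":0.9},{"x":-0.015,"y":-0.119,"z":0,"ax":0,"ay":0,"az":0,"claw":0.9}]'|grep force;python3 st.py
python3 -m creep '[{"x":-0.015,"y":-0.119,"z":0,"ax":0,"ay":0,"az":0,"claw":0.9},{"x":-0.015,"y":-0.119,"z":0,"ax":0,"ay":0,"az":0,"claw":0.9},{"x":-0.015,"y":-0.119,"z":0,"ax":0,"ay":0,"az":0,"claw":0.9},{"x":-0.015,"y":-0.119,"z":0,"ax":0,"ay":0,"az":0,"claw":0.9},{"x":0,"y":0,"z":0,"ax":0,"ay":0,"az":0,"claw":0.9}]'|grep force;python3 st.py
```

```text
ft_force: [-0.0, 0.8, 0.4]
grasp_force: 8.0
t 7.35 world [0.5504 0.0259 0.1572] BOX [-35.   54.2] z 157.2 yaw -0.2 tilt [-0.  0.] F(box) [-0.1  0.8] 0.4 grip 8.0 w 14.4
ft_force: [0.7, -1.6, 1.4]
grasp_force: 8.0
t 7.85 world [0.5475 0.0019 0.1572] BOX [-34.8  30. ] z 157.2 yaw -0.3 tilt [-0. -0.] F(box) [ 0.9 -1.5] 1.4 grip 8.0 w 14.0
```

```bash
cat > plan.py <<'E'
import sys
from h import *
from scipy.spatial.transform import Rotation
b=np.load("box.npz");o,R=b["o"],b["R"];s=read_state()
M=Rotation.from_rotvec(s["ee_rot"]).as_matrix()
yaw=np.rad2deg(np.arctan2(M[1,1],M[0,1])-b["yaw"]); p=(s["ee_pos"][:2]-o)@R*1e3
# optional path shift dx dy; waypoint set
S=np.array([float(sys.argv[2]),float(sys.argv[3])]) if len(sys.argv)>3 else np.zeros(2)
D=lambda t:np.deg2rad(t)
W={"a":[(-34,24,0),(-34,18,0)]+[(-9-25*np.cos(D(t)),18-25*np.sin(D(t)),t) for t in np.arange(7.5,61,7.5)],
"b":[(-21.5+.866*q,-3.65-.5*q,60) for q in (7,14,21,28,35,42,47,52)],
"c":[(10.7+25*np.cos(D(t)),-51.3+25*np.sin(D(t)),t) for t in np.arange(52.5,-1,-7.5)],
"d":[(35.7,y,0) for y in (-57,-63,-69,-75,-81,-87,-92,-96)]}[sys.argv[1]]
for x,y,t in W:
    q=np.array([x,y])+S
    w=R@(q-p)/50; print(f"box {q.round(1)} th {t}: x {w[0]:.3f} y {w[1]:.3f} az {D(t-yaw)/.5:.3f}"); p=q;yaw=t
E
python3 plan.py a
```

```text
box [-34.  24.] th 0: x 0.002 y -0.121 az 0.009
box [-34.  18.] th 0: x -0.015 y -0.119 az 0.000
box [-33.8  14.7] th 7.5: x -0.004 y -0.065 az 0.262
box [-33.1  11.5] th 15.0: x 0.005 y -0.065 az 0.262
box [-32.1   8.4] th 22.5: x 0.013 y -0.064 az 0.262
box [-30.7   5.5] th 30.0: x 0.021 y -0.062 az 0.262
box [-28.8   2.8] th 37.5: x 0.029 y -0.059 az 0.262
box [-26.7   0.3] th 45.0: x 0.037 y -0.054 az 0.262
box [-24.2  -1.8] th 52.5: x 0.043 y -0.049 az 0.262
box [-21.5  -3.7] th 60.0: x 0.049 y -0.043 az 0.262
```

```bash
python3 -m creep '[{"x":0.002,"y":-0.121,"z":0,"ax":0,"ay":0,"az":0.009,"claw":0.9},{"x":-0.015,"y":-0.119,"z":0,"ax":0,"ay":0,"az":0,"claw":0.9},{"x":-0.004,"y":-0.065,"z":0,"ax":0,"ay":0,"az":0.262,"claw":0.9}]'|grep ft;python3 st.py
python3 -m creep '[{"x":0.005,"y":-0.065,"z":0,"ax":0,"ay":0,"az":0.262,"claw":0.9},{"x":0.013,"y":-0.064,"z":0,"ax":0,"ay":0,"az":0.262,"claw":0.9}]'|grep ft;python3 st.py
```

```text
ft_force: [0.0, 2.1, 1.5]
t 8.15 world [ 0.5468 -0.013   0.1572] BOX [-33.7  15.1] z 157.2 yaw 7.6 tilt [0. 0.] F(box) [-0.3  2.1] 1.5 grip 8.0 w 13.4
ft_force: [0.7, 0.7, 0.5]
t 8.35 world [ 0.5478 -0.0193  0.1572] BOX [-31.9   8.9] z 157.2 yaw 22.8 tilt [0. 0.] F(box) [0.6 0.7] 0.5 grip 8.0 w 13.6
```

Smooth with low forces, so I continue round bend 1.

```bash
python3 -m creep '[{"x":0.021,"y":-0.062,"z":0,"ax":0,"ay":0,"az":0.262,"claw":0.9},{"x":0.029,"y":-0.059,"z":0,"ax":0,"ay":0,"az":0.262,"claw":0.9}]'|grep ft;python3 st.py
python3 -m creep '[{"x":0.037,"y":-0.054,"z":0,"ax":0,"ay":0,"az":0.262,"claw":0.9},{"x":0.043,"y":-0.049,"z":0,"ax":0,"ay":0,"az":0.262,"claw":0.9},{"x":0.049,"y":-0.043,"z":0,"ax":0,"ay":0,"az":0.262,"claw":0.9}]'|grep ft;python3 st.py
python3 plan.py b
```

```text
ft_force: [1.1, 1.9, 1.4]
t 8.55 world [ 0.5502 -0.0253  0.1571] BOX [-28.7   3.3] z 157.1 yaw 37.9 tilt [0. 0.] F(box) [0.8 2. ] 1.4 grip 8.0 w 14.1
ft_force: [-1.6, 1.6, 2.3]
t 8.85 world [ 0.5565 -0.0325  0.1572] BOX [-21.6  -3.1] z 157.2 yaw 60.4 tilt [-0.  0.] F(box) [-1.8  1.4] 2.3 grip 8.0 w 14.0
box [-15.4  -7.2] th 60: x 0.112 y -0.097 az -0.013
box [ -9.4 -10.6] th 60: x 0.111 y -0.085 az 0.000
box [ -3.3 -14.2] th 60: x 0.111 y -0.085 az 0.000
box [  2.7 -17.6] th 60: x 0.111 y -0.085 az 0.000
box [  8.8 -21.2] th 60: x 0.111 y -0.085 az 0.000
box [ 14.9 -24.6] th 60: x 0.111 y -0.085 az 0.000
box [ 19.2 -27.2] th 60: x 0.080 y -0.060 az 0.000
box [ 23.5 -29.6] th 60: x 0.080 y -0.060 az 0.000
```

```bash
python3 -m creep '[{"x":0.112,"y":-0.097,"z":0,"ax":0,"ay":0,"az":-0.013,"claw":0.9},{"x":0.111,"y":-0.085,"z":0,"ax":0,"ay":0,"az":0,"claw":0.9},{"x":0.111,"y":-0.085,"z":0,"ax":0,"ay":0,"az":0,"claw":0.9}]'|grep ft;python3 st.py
python3 -m creep '[{"x":0.111,"y":-0.085,"z":0,"ax":0,"ay":0,"az":0,"claw":0.9},{"x":0.111,"y":-0.085,"z":0,"ax":0,"ay":0,"az":0,"claw":0.9},{"x":0,"y":0,"z":0,"ax":0,"ay":0,"az":0,"claw":0.9}]'|grep ft;python3 st.py
```

```text
ft_force: [-2.6, 0.6, 1.8]
t 9.15 world [ 0.5737 -0.0461  0.1571] BOX [ -2.8 -14.4] z 157.1 yaw 59.5 tilt [-0.  0.] F(box) [-2.6  0.3] 1.8 grip 8.0 w 14.1
ft_force: [0.9, -1.3, 1.3]
t 9.45 world [ 0.5855 -0.0549  0.1572] BOX [  9.9 -21.6] z 157.2 yaw 59.6 tilt [ 0.001 -0.   ] F(box) [ 1.  -1.1] 1.3 grip 8.0 w 14.1
```

```bash
python3 -m creep '[{"x":0.012,"y":0.016,"z":0,"ax":0,"ay":0,"az":0,"claw":0.9},{"x":0,"y":0,"z":0,"ax":0,"ay":0,"az":0,"claw":0.9},{"x":0,"y":0,"z":0,"ax":0,"ay":0,"az":0,"claw":0.9}]'>/dev/null;python3 st.py
python3 -m creep '[{"x":-0.024,"y":-0.032,"z":0,"ax":0,"ay":0,"az":0,"claw":0.9},{"x":0,"y":0,"z":0,"ax":0,"ay":0,"az":0,"claw":0.9},{"x":0,"y":0,"z":0,"ax":0,"ay":0,"az":0,"claw":0.9}]'>/dev/null;python3 st.py
python3 -m creep '[{"x":0.012,"y":0.016,"z":0,"ax":0,"ay":0,"az":0,"claw":0.9},{"x":0,"y":0,"z":0,"ax":0,"ay":0,"az":0,"claw":0.9}]'>/dev/null;python3 st.py; python3 plan.py b|tail -3
```

```text
t 9.75 world [ 0.585  -0.0532  0.1572] BOX [  9.3 -20. ] z 157.2 yaw 59.7 tilt [ 0. -0.] F(box) [-0.2 -0.7] -0.5 grip 8.0 w 14.1
t 10.05 world [ 0.5837 -0.0548  0.1572] BOX [  8.1 -21.8] z 157.2 yaw 59.7 tilt [-0.  0.] F(box) [0.3 1.8] 1.1 grip 8.0 w 13.8
t 10.25 world [ 0.5843 -0.0542  0.1572] BOX [  8.7 -21. ] z 157.2 yaw 59.7 tilt [-0. -0.] F(box) [-0.3 -0.6] 2.2 grip 8.0 w 13.9
box [ 14.9 -24.6] th 60: x 0.111 y -0.085 az 0.000
box [ 19.2 -27.2] th 60: x 0.080 y -0.060 az 0.000
box [ 23.5 -29.6] th 60: x 0.080 y -0.060 az 0.000
```

The collar is centred within its play. On to bend 2.

```bash
python3 -m creep '[{"x":0.111,"y":-0.087,"z":0,"ax":0,"ay":0,"az":0,"claw":0.9},{"x":0.080,"y":-0.060,"z":0,"ax":0,"ay":0,"az":0,"claw":0.9},{"x":0.080,"y":-0.060,"z":0,"ax":0,"ay":0,"az":0,"claw":0.9}]'|grep ft;python3 st.py;python3 plan.py c
```

```text
ft_force: [-1.7, 1.8, 3.3]
t 10.55 world [ 0.5983 -0.0647  0.1571] BOX [ 24.  -29.7] z 157.1 yaw 59.7 tilt [-0.  0.] F(box) [-1.9  1.6] 3.3 grip 8.0 w 13.8
box [ 25.9 -31.5] th 52.5: x 0.035 y -0.039 az -0.251
box [ 28.4 -33.6] th 45.0: x 0.043 y -0.049 az -0.262
box [ 30.5 -36.1] th 37.5: x 0.037 y -0.054 az -0.262
box [ 32.4 -38.8] th 30.0: x 0.029 y -0.059 az -0.262
box [ 33.8 -41.7] th 22.5: x 0.021 y -0.062 az -0.262
box [ 34.8 -44.8] th 15.0: x 0.013 y -0.064 az -0.262
box [ 35.5 -48. ] th 7.5: x 0.005 y -0.065 az -0.262
box [ 35.7 -51.3] th 0.0: x -0.004 y -0.065 az -0.262
```

```bash
python3 -m creep '[{"x":0.035,"y":-0.039,"z":0,"ax":0,"ay":0,"az":-0.251,"claw":0.9},{"x":0.043,"y":-0.049,"z":0,"ax":0,"ay":0,"az":-0.262,"claw":0.9}]'|grep ft;python3 st.py
python3 -m creep '[{"x":0.037,"y":-0.054,"z":0,"ax":0,"ay":0,"az":-0.262,"claw":0.9},{"x":0.029,"y":-0.059,"z":0,"ax":0,"ay":0,"az":-0.262,"claw":0.9}]'|grep ft;python3 st.py
```

```text
ft_force: [-1.0, 2.4, 2.2]
t 10.75 world [ 0.6022 -0.069   0.1571] BOX [ 28.3 -33.5] z 157.1 yaw 44.7 tilt [-0.  0.] F(box) [-1.2  2.2] 2.2 grip 8.0 w 14.0
ft_force: [-3.6, 2.7, 4.2]
t 10.95 world [ 0.6052 -0.0747  0.1571] BOX [ 32.  -38.7] z 157.1 yaw 29.7 tilt [-0.001  0.   ] F(box) [-3.9  2.2] 4.2 grip 8.0 w 13.9
```

```bash
python3 -m creep '[{"x":0.013,"y":-0.063,"z":0,"ax":0,"ay":0,"az":-0.262,"claw":0.9},{"x":0.013,"y":-0.064,"z":0,"ax":0,"ay":0,"az":-0.262,"claw":0.9}]'|grep ft;python3 st.py
python3 -m creep '[{"x":0.005,"y":-0.065,"z":0,"ax":0,"ay":0,"az":-0.262,"claw":0.9},{"x":-0.004,"y":-0.065,"z":0,"ax":0,"ay":0,"az":-0.262,"claw":0.9}]'|grep ft;python3 st.py; python3 plan.py d
```

```text
ft_force: [-0.4, 2.5, 2.1]
t 11.15 world [ 0.6069 -0.0811  0.1571] BOX [ 34.5 -44.9] z 157.1 yaw 14.7 tilt [0. 0.] F(box) [-0.7  2.5] 2.1 grip 8.0 w 14.0
ft_force: [0.3, 2.6, 2.6]
t 11.35 world [ 0.6071 -0.0876  0.1572] BOX [ 35.5 -51.4] z 157.2 yaw -0.4 tilt [0.001 0.   ] F(box) [-0.   2.6] 2.6 grip 8.0 w 13.9
box [ 35.7 -57. ] th 0: x -0.010 y -0.112 az 0.012
box [ 35.7 -63. ] th 0: x -0.015 y -0.119 az 0.000
box [ 35.7 -69. ] th 0: x -0.015 y -0.119 az 0.000
box [ 35.7 -75. ] th 0: x -0.015 y -0.119 az 0.000
box [ 35.7 -81. ] th 0: x -0.015 y -0.119 az 0.000
box [ 35.7 -87. ] th 0: x -0.015 y -0.119 az 0.000
box [ 35.7 -92. ] th 0: x -0.013 y -0.099 az 0.000
box [ 35.7 -96. ] th 0: x -0.010 y -0.079 az 0.000
```

```bash
python3 -m creep '[{"x":-0.01,"y":-0.112,"z":0,"ax":0,"ay":0,"az":0.012,"claw":0.9},{"x":-0.015,"y":-0.119,"z":0,"ax":0,"ay":0,"az":0,"claw":0.9},{"x":-0.015,"y":-0.119,"z":0,"ax":0,"ay":0,"az":0,"claw":0.9},{"x":-0.015,"y":-0.119,"z":0,"ax":0,"ay":0,"az":0,"claw":0.9}]'|grep ft;python3 st.py
python3 -m creep '[{"x":-0.015,"y":-0.119,"z":0,"ax":0,"ay":0,"az":0,"claw":0.9},{"x":-0.015,"y":-0.119,"z":0,"ax":0,"ay":0,"az":0,"claw":0.9},{"x":-0.013,"y":-0.099,"z":0,"ax":0,"ay":0,"az":0,"claw":0.9},{"x":0,"y":0,"z":0,"ax":0,"ay":0,"az":0,"claw":0.9}]'|grep ft;python3 st.py
```

```text
ft_force: [-0.3, 2.3, 1.4]
t 11.75 world [ 0.6038 -0.1114  0.1572] BOX [ 35.2 -75.4] z 157.2 yaw 0.4 tilt [ 0. -0.] F(box) [-0.6  2.2] 1.4 grip 8.0 w 14.0
ft_force: [-0.4, -1.4, 1.7]
t 12.15 world [ 0.6015 -0.1286  0.1572] BOX [ 35.2 -92.7] z 157.2 yaw 0.3 tilt [ 0.    -0.001] F(box) [-0.2 -1.5] 1.7 grip 8.0 w 14.3
```

```bash
python3 -m creep '[{"x":-0.005,"y":-0.04,"z":0,"ax":0,"ay":0,"az":0,"claw":0.9},{"x":-0.005,"y":-0.04,"z":0,"ax":0,"ay":0,"az":0,"claw":0.9},{"x":-0.005,"y":-0.04,"z":0,"ax":0,"ay":0,"az":0,"claw":0.9},{"x":-0.0025,"y":-0.02,"z":0,"ax":0,"ay":0,"az":0,"claw":0.9},{"x":0,"y":0,"z":0,"ax":0,"ay":0,"az":0,"claw":0.9}]' 7|grep ft;python3 st.py
for i in 1; do python3 -m creep '[{"x":-0.0025,"y":-0.02,"z":0,"ax":0,"ay":0,"az":0,"claw":0.9},{"x":0,"y":0,"z":0,"ax":0,"ay":0,"az":0,"claw":0.9}]' >/dev/null; python3 st.py; done
python3 -m creep '[{"x":-0.0025,"y":-0.02,"z":0,"ax":0,"ay":0,"az":0,"claw":0.9},{"x":0,"y":0,"z":0,"ax":0,"ay":0,"az":0,"claw":0.9}]' >/dev/null; python3 st.py
```

```text
ft_force: [0.3, -0.1, 1.3]
t 12.65 world [ 0.6007 -0.1348  0.1572] BOX [ 35.2 -99. ] z 157.2 yaw 0.3 tilt [ 0. -0.] F(box) [ 0.3 -0.1] 1.3 grip 7.0 w 13.6
t 12.85 world [ 0.6006 -0.1357  0.1571] BOX [ 35.1 -99.9] z 157.1 yaw 0.3 tilt [ 0. -0.] F(box) [0.2 0.7] 1.2 grip 7.0 w 13.8
t 13.05 world [ 0.6005 -0.1368  0.1572] BOX [  35.1 -100.9] z 157.2 yaw 0.3 tilt [ 0. -0.] F(box) [0.  1.2] 0.8 grip 7.0 w 14.1
```

```bash
python3 -m creep '[{"x":-0.0025,"y":-0.016,"z":0,"ax":0,"ay":0,"az":0,"claw":0.9},{"x":0,"y":0,"z":0,"ax":0,"ay":0,"az":0,"claw":0.9}]' >/dev/null; python3 st.py
python3 -m creep '[{"x":-0.002,"y":-0.016,"z":0,"ax":0,"ay":0,"az":0,"claw":0.9},{"x":0,"y":0,"z":0,"ax":0,"ay":0,"az":0,"claw":0.9}]' >/dev/null; python3 st.py
python3 -m creep '[{"x":-0.002,"y":-0.016,"z":0,"ax":0,"ay":0,"az":0,"claw":0.9},{"x":0,"y":0,"z":0,"ax":0,"ay":0,"az":0,"claw":0.9}]' >/dev/null; python3 st.py
```

```text
t 13.25 world [ 0.6004 -0.1376  0.1572] BOX [  35.1 -101.8] z 157.2 yaw 0.3 tilt [ 0. -0.] F(box) [0.6 2.1] 1.9 grip 7.0 w 13.8
t 13.45 world [ 0.6003 -0.1384  0.1571] BOX [  35.1 -102.6] z 157.1 yaw 0.3 tilt [ 0. -0.] F(box) [0.4 0.9] 1.6 grip 7.0 w 14.1
t 13.65 world [ 0.6001 -0.1392  0.1571] BOX [  35.1 -103.4] z 157.1 yaw 0.3 tilt [ 0. -0.] F(box) [-1.   1.9] 2.0 grip 7.0 w 13.6
```

```bash
python3 -m creep '[{"x":-0.002,"y":-0.014,"z":0,"ax":0,"ay":0,"az":0,"claw":0.9},{"x":0,"y":0,"z":0,"ax":0,"ay":0,"az":0,"claw":0.9}]' >/dev/null; python3 st.py
python3 -m creep '[{"x":-0.002,"y":-0.014,"z":0,"ax":0,"ay":0,"az":0,"claw":0.9},{"x":0,"y":0,"z":0,"ax":0,"ay":0,"az":0,"claw":0.9}]' >/dev/null; python3 st.py
```

```text
t 13.85 world [ 0.6001 -0.1399  0.1572] BOX [  35.1 -104.1] z 157.2 yaw 0.3 tilt [ 0. -0.] F(box) [0.3 1.6] 1.9 grip 7.0 w 14.0
t 14.05 world [ 0.6    -0.1406  0.1572] BOX [  35.1 -104.8] z 157.2 yaw 0.3 tilt [ 0. -0.] F(box) [0.1 0.9] 1.7 grip 7.0 w 13.9
```

```bash
python3 -m creep '[{"x":-0.002,"y":-0.014,"z":0,"ax":0,"ay":0,"az":0,"claw":0.9},{"x":0,"y":0,"z":0,"ax":0,"ay":0,"az":0,"claw":0.9}]' >/dev/null; python3 st.py
python3 -m creep '[{"x":-0.002,"y":-0.014,"z":0,"ax":0,"ay":0,"az":0,"claw":0.9},{"x":0,"y":0,"z":0,"ax":0,"ay":0,"az":0,"claw":0.9}]' >/dev/null; python3 st.py
python3 - <<'E'
from h import *
p,d,c=cam("scene"); save("s3",cv2.resize(p[190:290,150:290],None,fx=5,fy=5,interpolation=cv2.INTER_CUBIC))
E
```

```text
t 14.25 world [ 0.5999 -0.141   0.1572] BOX [  35.1 -105.2] z 157.2 yaw 0.3 tilt [0. 0.] F(box) [-0.4  3.5] 1.5 grip 7.0 w 13.8
t 14.45 world [ 0.5998 -0.1418  0.1572] BOX [  35.1 -106. ] z 157.2 yaw 0.3 tilt [0. 0.] F(box) [-0.7  4.4] 2.6 grip 7.0 w 13.5
```

View pics/s3.png

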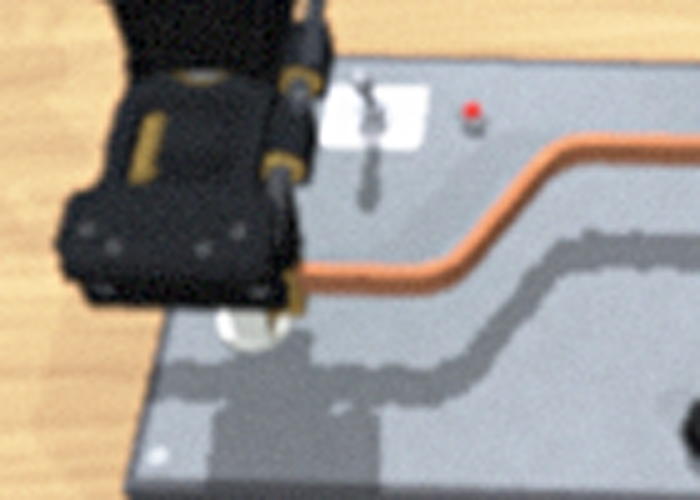

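The gripper covers the stop post, and the collar's trailing edge is at crop (305,290), scene pixel about (211,248). One more small push to confirm contact, and I'll check the edge against projection.

```bash
python3 -m creep '[{"x":-0.002,"y":-0.014,"z":0,"ax":0,"ay":0,"az":0,"claw":0.9},{"x":0,"y":0,"z":0,"ax":0,"ay":0,"az":0,"claw":0.9}]' >/dev/null; python3 st.py
python3 -m creep '[{"x":-0.002,"y":-0.014,"z":0,"ax":0,"ay":0,"az":0,"claw":0.9},{"x":0,"y":0,"z":0,"ax":0,"ay":0,"az":0,"claw":0.9}]' >/dev/null; python3 st.py
python3 - <<'E'
from h import *
b=np.load("box.npz");o,R=b["o"],b["R"];c=vision.calibration("scene")
for y in (-94,-96,-98): print(y,proj(c,[*(o+R@np.array([.0445,y/1e3])),.12]))
E
```

```text
t 14.7 world [ 0.5997 -0.1426  0.1572] BOX [  35.1 -106.8] z 157.2 yaw 0.3 tilt [ 0. -0.] F(box) [0.7 3.4] 2.4 grip 7.0 w 13.8
t 14.9 world [ 0.5996 -0.1434  0.1572] BOX [  35.1 -107.6] z 157.2 yaw 0.3 tilt [ 0. -0.] F(box) [0.1 4. ] 2.2 grip 7.0 w 13.8
-94 (np.float64(209.659450907981), np.float64(249.51337733020839))
-96 (np.float64(208.664751086141), np.float64(249.4892913334629))
-98 (np.float64(207.67022861031631), np.float64(249.46520963103362))
```

```bash
python3 -m creep '[{"x":0,"y":0,"z":0,"ax":0,"ay":0,"az":0,"claw":0.9},{"x":-0.002,"y":-0.014,"z":0,"ax":0,"ay":0,"az":0,"claw":0.9},{"x":0,"y":0,"z":0,"ax":0,"ay":0,"az":0,"claw":0.9}]' 12 >/dev/null; python3 st.py
python3 -m creep '[{"x":-0.002,"y":-0.012,"z":0,"ax":0,"ay":0,"az":0,"claw":0.9},{"x":0,"y":0,"z":0,"ax":0,"ay":0,"az":0,"claw":0.9}]' >/dev/null; python3 st.py
```

```text
t 15.2 world [ 0.5996 -0.1438  0.1572] BOX [  35.1 -108. ] z 157.2 yaw 0.3 tilt [0. 0.] F(box) [1.1 4.9] 2.0 grip 12.0 w 13.8
t 15.4 world [ 0.5995 -0.1443  0.1572] BOX [  35.1 -108.5] z 157.2 yaw 0.3 tilt [0.    0.001] F(box) [1.6 5.2] 2.6 grip 12.0 w 14.0
```

The collar is firmly against the stop and the pads are slipping. I'll release, lift clear and look.

```bash
python3 -m creep '[{"x":0,"y":0,"z":0,"ax":0,"ay":0,"az":0,"claw":0.8},{"x":0,"y":0,"z":0,"ax":0,"ay":0,"az":0,"claw":0.7},{"x":0,"y":0,"z":0,"ax":0,"ay":0,"az":0,"claw":0.6},{"x":0,"y":0,"z":0.3,"ax":0,"ay":0,"az":0,"claw":0.6},{"x":0,"y":0,"z":0.8,"ax":0,"ay":0,"az":0,"claw":0.6}]'>/dev/null
python3 -m creep '[{"x":0,"y":0,"z":0.6,"ax":0,"ay":0,"az":0,"claw":0.6},{"x":-0.5,"y":0.7,"z":0,"ax":0,"ay":0,"az":0,"claw":0.6},{"x":-0.5,"y":0.9,"z":0,"ax":0,"ay":0,"az":0,"claw":0.6},{"x":-0.5,"y":0.9,"z":0,"ax":0,"ay":0,"az":0,"claw":0.6},{"x":-0.5,"y":0.9,"z":0,"ax":0,"ay":0,"az":0,"claw":0.6}]'>/dev/null;python3 st.py
python3 - <<'E'
from h import *
p,d,c=cam("scene"); t,d2,c2=cam("top")
a=cv2.resize(p[195:275,165:265],None,fx=5,fy=5,interpolation=cv2.INTER_CUBIC)
e=cv2.resize(t[145:225,325:385],None,fx=5,fy=5,interpolation=cv2.INTER_CUBIC)
save("f",np.hstack([a[:,:495],e]))
b=np.load("box.npz");o,R=b["o"],b["R"]
P=pts(d2,c2);q=((P[...,:2]-o)@R)*1e3;m=(abs(q[...,0]-35)<25)&(abs(q[...,1]+100)<40)&(P[...,2]>.145)&(P[...,2]<.18)
v,u=np.nonzero(m); print("knob top box",len(u),np.round((onz(c2,u.mean(),v.mean(),.163)[:2]-o)@R*1e3,1), np.median(P[m][:,2]))
E
```

```text
t 16.4 world [0.5003 0.0225 0.2422] BOX [-84.3  44.5] z 242.2 yaw 0.3 tilt [ 0. -0.] F(box) [1.2 0.7] 1.1 grip 0.0 w 37.8
knob top box 93 [  32.2 -101.4] 0.161004839751427
```

View pics/f.png

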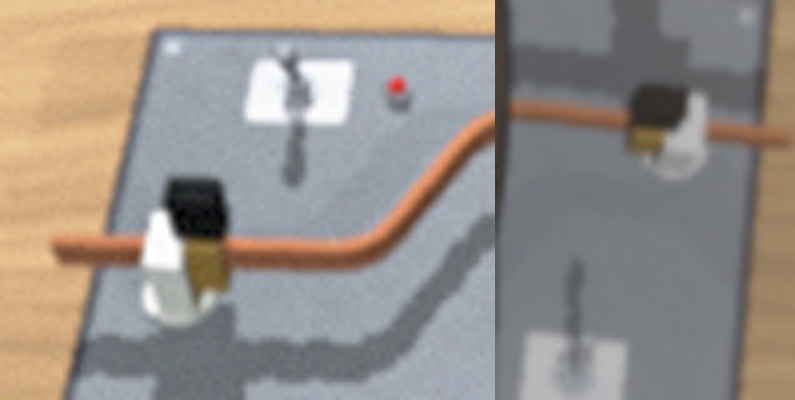

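Both views show the brass collar against the white post with no visible gap, and the toggle leaning away. I'll run one numeric check with the same black mask as at the start.

```bash
python3 - <<'E'
from h import *
b=np.load("box.npz");o,R=b["o"],b["R"]
def run(p,d,c,name,xc,yc):
    P=pts(d,c);q=((P[...,:2]-o)@R)*1e3
    m=(p.max(-1)<60)&(abs(q[...,0]-xc)<22)&(abs(q[...,1]-yc)<25)&(P[...,2]>.145)&(P[...,2]<.18)
    v,u=np.nonzero(m); m2=m&(P[...,2]>.158);v2,u2=np.nonzero(m2)
    w=(np.array([onz(c,a,e,.163)[:2] for a,e in zip(u2,v2)])-o)@R*1e3
    print(name,len(u),len(u2),"mean",w.mean(0).round(1),"min",w.min(0).round(1),"max",w.max(0).round(1))
for n in("top","scene"):
    z=np.load(n+"0.npz");run(z["p"],z["d"],vision.calibration(n),n+" start",-35,79)
    run(*cam(n),n+" now",35,-103)
E
python3 st.py
```

```text
top start 67 59 mean [-34.4  79.6] min [-41.2  70.4] max [-27.6  88.5]
top now 62 54 mean [  33.4 -101.1] min [  26.6 -110.4] max [ 39.7 -91.9]
scene start 78 43 mean [-29.4  81.3] min [-35.3  72.5] max [-22.1  88.6]
scene now 101 55 mean [  38.2 -100.6] min [  31.1 -110.6] max [ 45.3 -90.6]
t 16.6 world [0.5015 0.022  0.2426] BOX [-83.   44.1] z 242.6 yaw 0.4 tilt [ 0.001 -0.   ] F(box) [-0.2 -0. ] 0.4 grip 0.0 w 37.8
```

The images leave a possible 1–2 mm uncertainty, so I'll regrip and feel for the stop again.

```bash
python3 -m creep '[{"x":0.49,"y":-0.79,"z":0,"ax":0,"ay":0,"az":-0.012,"claw":0.6},{"x":0.49,"y":-0.79,"z":0,"ax":0,"ay":0,"az":0,"claw":0.6},{"x":0.49,"y":-0.79,"z":0,"ax":0,"ay":0,"az":0,"claw":0.6},{"x":0.49,"y":-0.79,"z":0,"ax":0,"ay":0,"az":0,"claw":0.6},{"x":0,"y":0,"z":0,"ax":0,"ay":0,"az":0,"claw":0.6}]'>/dev/null
python3 -m creep '[{"x":0,"y":0,"z":-0.6,"ax":0,"ay":0,"az":0,"claw":0.6},{"x":0,"y":0,"z":-0.6,"ax":0,"ay":0,"az":0,"claw":0.6},{"x":0,"y":0,"z":-0.5,"ax":0,"ay":0,"az":0,"claw":0.6},{"x":0,"y":0,"z":0,"ax":0,"ay":0,"az":0,"claw":0.6},{"x":0,"y":0,"z":0,"ax":0,"ay":0,"az":0,"claw":0.7}]' 15 >/dev/null;python3 st.py
```

```text
t 17.6 world [ 0.5997 -0.1372  0.1574] BOX [  34.4 -101.5] z 157.4 yaw -0.1 tilt [-0. -0.] F(box) [-0.3 -0.3] 0.8 grip 0.0 w 34.0
```

```bash
python3 -m creep '[{"x":0.012,"y":0,"z":0,"ax":0,"ay":0,"az":0,"claw":0.8},{"x":0,"y":0,"z":0,"ax":0,"ay":0,"az":0,"claw":0.85},{"x":0,"y":0,"z":0,"ax":0,"ay":0,"az":0,"claw":0.9},{"x":0,"y":0,"z":0,"ax":0,"ay":0,"az":0,"claw":0.9}]' 15 >/dev/null;python3 st.py
for k in 1; do python3 -m creep '[{"x":-0.0025,"y":-0.016,"z":0,"ax":0,"ay":0,"az":0,"claw":0.9},{"x":0,"y":0,"z":0,"ax":0,"ay":0,"az":0,"claw":0.9}]'>/dev/null;python3 st.py;done
python3 -m creep '[{"x":-0.0025,"y":-0.016,"z":0,"ax":0,"ay":0,"az":0,"claw":0.9},{"x":0,"y":0,"z":0,"ax":0,"ay":0,"az":0,"claw":0.9}]'>/dev/null;python3 st.py
```

```text
t 18.0 world [ 0.6005 -0.1366  0.1582] BOX [  35.1 -100.8] z 158.2 yaw -0.0 tilt [ 0.002 -0.001] F(box) [-0.5  0.4] 6.2 grip 15.0 w 13.9
t 18.2 world [ 0.6005 -0.1368  0.1582] BOX [  35.1 -101. ] z 158.2 yaw -0.0 tilt [0.002 0.   ] F(box) [0.4 4.4] 6.2 grip 15.0 w 14.4
t 18.4 world [ 0.6004 -0.1371  0.1582] BOX [  35.1 -101.3] z 158.2 yaw -0.0 tilt [0.002 0.001] F(box) [-1.1  6.8] 7.2 grip 15.0 w 13.9
```

```bash
python3 -m creep '[{"x":0,"y":0,"z":0.016,"ax":0,"ay":0,"az":0,"claw":0.9},{"x":0,"y":0,"z":0,"ax":0,"ay":0,"az":0,"claw":0.9}]'>/dev/null;python3 st.py
python3 -m creep '[{"x":-0.001,"y":-0.01,"z":0,"ax":0,"ay":0,"az":0,"claw":0.9},{"x":0,"y":0,"z":0,"ax":0,"ay":0,"az":0,"claw":0.9}]'>/dev/null;python3 st.py
```

```text
t 18.6 world [ 0.6003 -0.1371  0.1583] BOX [  35.  -101.3] z 158.3 yaw -0.0 tilt [0.001 0.001] F(box) [1.  6.2] 1.4 grip 15.0 w 14.2
t 18.8 world [ 0.6002 -0.1374  0.1584] BOX [  35.  -101.6] z 158.4 yaw -0.0 tilt [0.001 0.002] F(box) [1.7 7.6] 2.7 grip 15.0 w 14.2
```

It is solidly home: stiff contact with no travel. I'll ease the push, release and withdraw.

```bash
python3 -m creep '[{"x":0.0025,"y":0.022,"z":0,"ax":0,"ay":0,"az":0,"claw":0.9},{"x":0,"y":0,"z":0,"ax":0,"ay":0,"az":0,"claw":0.9}]' 5 >/dev/null;python3 st.py
python3 -m creep '[{"x":0,"y":0,"z":0,"ax":0,"ay":0,"az":0,"claw":0.83},{"x":0,"y":0,"z":0,"ax":0,"ay":0,"az":0,"claw":0.75},{"x":0,"y":0,"z":0,"ax":0,"ay":0,"az":0,"claw":0.6},{"x":0,"y":0,"z":0,"ax":0,"ay":0,"az":0,"claw":0.6},{"x":0,"y":0,"z":0.4,"ax":0,"ay":0,"az":0,"claw":0.6}]'>/dev/null
python3 -m creep '[{"x":0,"y":0,"z":0.7,"ax":0,"ay":0,"az":0,"claw":0.6},{"x":0,"y":0,"z":0.7,"ax":0,"ay":0,"az":0,"claw":0.6},{"x":-0.5,"y":0.8,"z":0,"ax":0,"ay":0,"az":0,"claw":0.6},{"x":-0.5,"y":0.8,"z":0,"ax":0,"ay":0,"az":0,"claw":0.6},{"x":-0.5,"y":0.8,"z":0,"ax":0,"ay":0,"az":0,"claw":0.6}]'>/dev/null;python3 st.py
python3 -m creep '[{"x":0,"y":0,"z":0,"ax":0,"ay":0,"az":0,"claw":0.6},{"x":0,"y":0,"z":0,"ax":0,"ay":0,"az":0,"claw":0.6},{"x":0,"y":0,"z":0,"ax":0,"ay":0,"az":0,"claw":0.6}]'>/dev/null
python3 - <<'E'
from h import *
p,d,c=cam("scene")
save("g",cv2.resize(p[180:310,165:345],None,fx=4,fy=4,interpolation=cv2.INTER_CUBIC))
E
```

```text
t 19.0 world [ 0.6001 -0.1373  0.1583] BOX [  34.9 -101.5] z 158.3 yaw -0.0 tilt [ 0.001 -0.   ] F(box) [0.9 1.5] 2.5 grip 5.0 w 14.0
t 20.0 world [ 0.5238 -0.0165  0.248 ] BOX [-56.1   8.7] z 248.0 yaw -0.1 tilt [ 0. -0.] F(box) [-0.3  1. ] 0.3 grip 0.0 w 37.8
```

View pics/g.png

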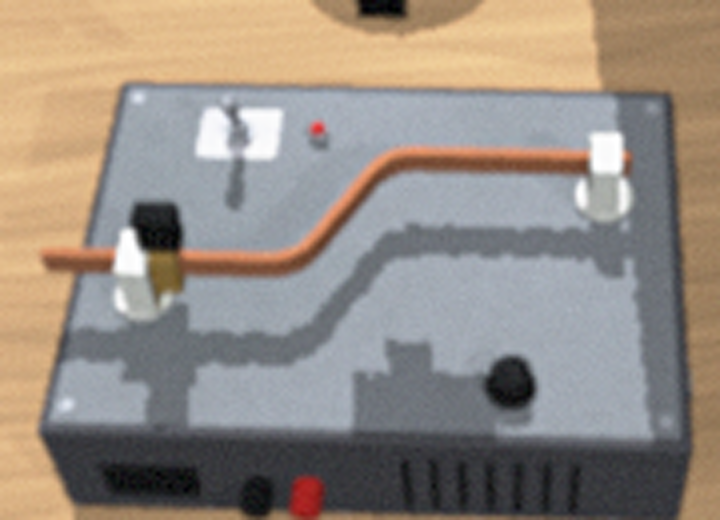

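The collar is against the stop post at crop (155,255), the toggle tip at (230,105) is still off, and the knob cap at (510,383) looks untouched.

```bash
python3 -c "from bench import sign_off; print(sign_off())"
```

```text
the job is handed in; nothing more can be done
None
```

The toggle was switched off first, then the collar was slid round both bends and left home against the stop post, confirmed by feel at about 8 N. The gripper is clear and the job was handed in at about 20 s.

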